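Take a core reading through the warmer's probe port

ROBOT

A 6-joint arm with a two-finger parallel gripper is mounted at the origin on a cart in front of the work surface, level with it; the furniture and walls round the work are solid. World frame = base frame: x ahead of the robot, y to its left, z up, the work surface at z = 0. Lengths are in mm, angles in rad, forces in N, time in s.
With the tool pointing down it reaches from about 275 to 750 mm from the base axis. Payload 10.2 kg.
Tool frame: the origin (TCP) lies midway between the tips of the shut fingers; the grasp point (between the pads) lies grip_depth behind it (grip_depth is the distance from the TCP to the grasp point, in mm); z points along the fingers, y is the line along which they close (so a half turn about z gives the same grasp; the last joint's range is limited). The gripper opens to 85 mm and grips with 20 to 120 N. Pads are 22 mm wide; open, the fingers measure 114 mm over their backs; the gripper's body (76 mm by 85 mm) begins 54 mm behind the grasp point. The pads swing forward as they close: fully open they stand 13 mm farther back than shut.
Start: joints at [-1.481, 0.313, 1.498, -0, 1.331, -0.223], TCP at [161.542, -499.535, 231.294] pointing down, gripper open.
Joint ranges: [-2.94, 2.94], [-0.97, 2.17], [0.19, 2.56], [-1.23, 4.37], [0.02, 3.11], [-2.88, 2.88]. Speed limits (rad/s): [2.39, 2.39, 3.01, 3.14, 3.14, 3.14].

INTERFACE

Orientations are given as a unit quaternion [w, x, y, z].
In Python, from rig import * gives the robot as it stands.
- The arm moves only by the tool servo_tool, never from a script. Its argument "commands" is a list of rows, each a list of 3 entries, a list of its own where there are three numbers: the gripper command: -1 is fully open, 1 is shut, values between are in proportion, then the shift along the tool's x, y, z in m, then the turn, a rotation vector about the tool's x, y, z in units of 6 degrees (1.0 is 6 degrees). In form: [[grip, [dx, dy, dz], [ax, ay, az]], ...]. A call has 1 to 10 rows; each row shifts and turns the commanded pose from where the row before left it, along the tool's axes as they then stand; what a row does not reach is not made up. A row lasts 1/12 s, in which the tool goes at most 41.7 mm and 7.16 degrees, less where a joint would pass 70% of its speed; a pose out of reach is approached as far as the arm can. A call is refused whole if a number of a shift passes 0.0417 or a number of a turn 1, either way. A call with a gripper value outside its range is refused whole. The fingers move at their own pace and stop on an object; "squeeze" is the grip in N (left out, the last holds). Time passes only in rows, so rows that do not move let the fingers close. It gives the time, the measured TCP pose, the force, the opening and the grip force at its end, in the units of the state.
- sense(): the state, without advancing time (a new reading comes with each control period).
- capture(name): name is "side" or "top"; returns a dict with "pixels" (420x560x3 uint8, red, green, blue), "z_map" (420x560 float32, mm along the optical axis (not along the pixel's ray), 0 where there is no reading), "fx", "fy", "cx", "cy" (pixels), "rvec" (rotation vector, rad) and "tvec" (3), from world to camera coordinates, as OpenCV has them. Camera axes: x right, y down, z forward; pixel columns grow to the right and rows downward; lengths in mm; the calibration is good to about 2 mm. A picture is of the moment at which its call begins.
- finish_job(): hands the job in; it is judged then, once.
The state is a dict: "time_s": time; "joints": joint angles; "dq": joint speeds; "tau": joint torques, N m; "eef_pos": TCP position; "ee_rot": TCP orientation; "force": force on the tool from outside, world axes, zero at the start; "wrist_torque": the same for the moment, N m; "grip_width": opening from 0.0 (shut) to 1.0 (fully open); "grip_force": force on a finger pad.
Only numpy, scipy, OpenCV 4.12 (cv2) and the standard library are available. Lean on these libraries where they do the work, as an engineer would, in place of code of your own. Each camera call takes 0.05 s, during which the arm holds its last target. There are 200 camera calls.

TASK

Check the hot-holding box with the food probe: first turn the dial on its lid clockwise until it clicks past its detent and stops, so that the shutter swings clear of the probe port. Then take the probe by its handle out of its stand and lower its stem upright through the middle of the port, without the probe touching any part of the box, until the ring on the stem is level with the port's rim. Finish still holding the probe there, still and centred, and leave the three small jars where they stand.

Things in the scene. Friction and masses are not known exactly. Their poses are not given: they have to be found in the camera images.
- warmer: Hot-holding box, fixed: plain aluminium case 170 x 180 mm (its x, y), top of the lid 90 mm above the worktop, a small latch on the +y and -y sides. Origin: centre of the underside; z up. The dial's axis is at (0, +35 mm), the probe port at (0, -30 mm) in its frame. Hollow under the 25 mm thick lid; inner floor 12 mm above the worktop.
- port (a point): Centre of the port's mouth, 95 mm above the worktop: a vertical round bore of 20 mm diameter, 30 mm long (a 5 mm rim collar, 29 mm across, standing on the lid, then the 25 mm lid), with 53 mm of empty space below it. With the dial closed, a flat steel shutter lies 2 mm above the mouth.
- dial (a joint): Dial angle, rad: 0 = closed (shutter arm over the port, pointing to -y of the box); grows clockwise seen from above; 1.4 = open, end stop (arm points nearly to -x of the box). Starts at 0 to 0.12. A spring roller on the +y side of the dial makes a detent from 0.4 to 1.0, crest at 0.7, resisting with up to about 0.2 N m; elsewhere the dial turns with 0.03 N m of friction and stays where left.
- dial_grip (a point): On the dial's axis at grip height, 132 mm above the worktop: middle of the grip bar (42 mm long along this frame's x, 14 mm wide along y, 114 to 144 mm above the worktop). The frame turns with the dial; at joint 0 it is parallel to the box's. The flat shutter arm (20 mm wide, end of 17 mm radius 65 mm from the axis, top 100 mm above the worktop) points to its -y.
- stand: Fixed probe stand: an upright aluminium tube 36 mm across, 125 mm tall, on a round foot of 72 mm; its bore is 14 mm wide and open at the top. Origin: centre of the underside.
- probe: Loose food probe, about 0.1 kg, round about its z axis. Origin: tip of the stem; z runs up to the handle. Steel stem 6 mm in diameter (0 to 110 mm), flange 32 mm in diameter (110 to 116), round black handle 26 mm in diameter (116 to 170), cap to 173. It starts upright in the stand, the flange on the tube's rim: lift it 110 mm straight up to free the stem.
- probe_tip (a point): The tip of the stem.
- probe_ring (a point): Centre of the dark ring on the stem (9 mm in diameter, 2 mm thick), 50 mm above the tip.
- probe_handle (a point): Middle of the handle, the place to grip it, 143 mm above the tip.
- chilli_jar: Bystander: loose spice jar, 44 mm across, 105 mm tall, dark lid, behind the work. Origin: centre of the underside.
- pepper_jar: Bystander: loose spice jar, 45 mm across, 105 mm tall, dark lid, off to one side. Origin: centre of the underside.
- gel_jar: Bystander: loose low round jar, 56 mm across, 66 mm tall, near the front edge. Origin: centre of the underside.
Things that resemble listed ones, but are neither listed nor needed, are in the scene too. Of the things that look like the probe, the larger one is meant.

How it is judged:
By the outcome, as a careful person would: the job done as asked, in the order asked, and still so for the second after the job is handed in, while the arm keeps its last pose, push and grip.
It also fails if it takes over 61 s, if anything falls off the work surface, if the arm or the gripper's body presses on something with over 40 N, if the wrist force passes 120 N, or if a joint passes its speed limit or range.

## Working session

There is one attempt and no reset: what is moved stays moved. The work goes in short steps, Python scripts to look and compute and a tool call to move; the robot and the scene stay as the last step left them, time stands still between calls to the robot, and variables do not carry over. Pictures are saved under pics/ and viewed, at most 10 in all, crops included, and the job is handed in when it is done.

Besides the shell and the picture viewer there is one more tool, called after "Call:" as a command line: name --argument value ..., lists and objects as JSON in quotes. servo_tool: Moves the arm, as the interface text tells. Its arguments: {"type":"object","properties":{"commands":{"type":"array"},"squeeze":{"type":"number"}},"required":["commands"]}

```bash
mkdir -p pics; ls; cat > h.py <<'E'
from rig import *
import numpy as np, cv2
def snap(n,f):
    c=capture(n); cv2.imwrite('pics/'+f+'.png',c['pixels'][:,:,::-1]); np.save('pics/'+f+'.npy',c,allow_pickle=True); return c
def load(f): return np.load('pics/'+f+'.npy',allow_pickle=True).item()
def world(c,u,v,z=None,d=None):
    "pixel -> world, at depth d (default z_map) or on the plane height z"
    R=cv2.Rodrigues(np.array(c['rvec'],float))[0]; t=np.array(c['tvec'],float).ravel()
    r=np.array([(u-c['cx'])/c['fx'],(v-c['cy'])/c['fy'],1.])
    o=-R.T@t; w=R.T@r
    s=(z-o[2])/w[2] if z is not None else (d or c['z_map'][int(v),int(u)])
    return o+s*w
def proj(c,p): return cv2.projectPoints(np.array([p],float),np.array(c['rvec'],float),np.array(c['tvec'],float),np.array([[c['fx'],0,c['cx']],[0,c['fy'],c['cy']],[0,0,1.]]),None)[0].ravel()
E
python3 - <<'E'
from h import *
s=sense(); print(s)
a=snap('side','s0');b=snap('top','t0')
for c in(a,b): print(c['fx'],c['rvec'],c['tvec'])
E
```

```text
pics
{'time_s': 0.0, 'joints': array([-1.48138327e+00,  3.13448251e-01,  1.49846497e+00,  5.89824989e-06,
        1.33099353e+00, -2.23419058e-01]), 'dq': array([ 6.79931968e-06, -2.05590714e-03,  1.85943272e-03, -3.52428946e-04,
        1.17990739e-03,  1.25197063e-05]), 'tau': array([-1.52388252e-04, -4.12274837e+01, -2.59740651e+01, -1.97266386e-04,
        4.25568302e-03, -3.76480671e-05]), 'eef_pos': array([ 161.52713297, -499.25457595,  230.72547412]), 'ee_rot': array([-6.55383999e-04,  9.87791826e-01,  1.55778297e-01,  4.68492431e-05]), 'force': array([ 0.28513207,  0.16400309, -0.08369717]), 'wrist_torque': array([ 0.01655955, -0.00986616, -0.0220071 ]), 'grip_force': 0.0, 'grip_width': 0.9989071919479957}
400.06927861350016 [ 2.18497843 -0.02145469  0.00574322] [-574.18374975   39.07767714 1026.52131471]
390.06879240468095 [ 2.17593287 -2.21895853  0.02530443] [-71.63504003 574.62764196 934.38496218]
```

View pics/t0.png

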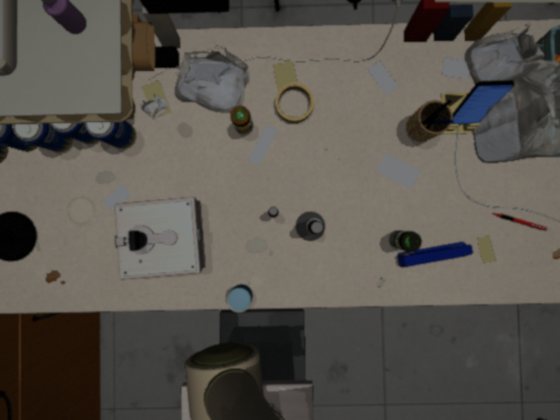

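View pics/s0.png

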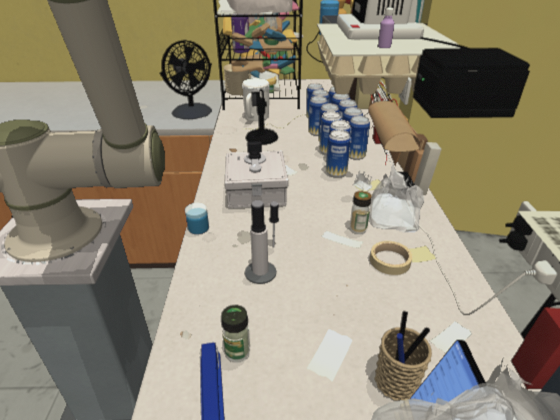

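The top view shows the box around (158,238), the dial at (137,240), the shutter pointing right to (165,236), and three jars at (241,118), (405,241) and (239,298). Two things look like the probe: top (311,226) / side (258,216), and top (273,212) / side (274,213). The first is larger and stands in a thick tube on a wide foot, so it fits the description. I'll confirm that in a crop.

```bash
python3 - <<'E'
from h import *
b=load('t0');a=load('s0')
A=cv2.resize(b['pixels'][185:290,105:345],(800,350),interpolation=cv2.INTER_CUBIC)
B=cv2.resize(a['pixels'][130:290,180:330],(234,250),interpolation=cv2.INTER_CUBIC)
B2=cv2.resize(a['pixels'][130:290,180:420],(375,250),interpolation=cv2.INTER_CUBIC)
o=np.zeros((600,800,3),np.uint8);o[:350]=A;o[350:,:375]=B2
cv2.imwrite('pics/c0.png',np.clip(o[:,:,::-1].astype(float)*1.5,0,255))
# depth points
z=b['z_map']
P=np.array([[world(b,u,v) if z[v,u]>0 else [np.nan]*3 for u in range(100,350)] for v in range(185,310)])
np.save('pics/P.npy',P)
H=P[...,2]
def blob(u0,u1,v0,v1,lo,hi):
    q=P[v0-185:v1-185,u0-100:u1-100].reshape(-1,3); q=q[(q[:,2]>lo)&(q[:,2]<hi)]
    return len(q),q.mean(0).round(1),q.min(0).round(1),q.max(0).round(1)
print('lid',blob(105,215,190,290,85,95))
print('dial',blob(105,215,190,290,135,160))
print('shutter',blob(140,185,220,250,96.5,110))
print('probe',blob(290,335,205,245,280,310))
print('flange/tube',blob(290,335,205,245,115,140))
print('small',blob(260,285,200,225,60,400))
print('foot',blob(290,335,205,245,3,20))
m=((H>85)&(H<95))[:, :115].astype(np.uint8)
pts=P[:,:115][m>0][:,:2].astype(np.float32); print('rect',cv2.minAreaRect(pts))
E
```

```text
lid (5205, array([512.2, 178.1,  89.9]), array([423.1,  86.7,  85. ]), array([600.9, 278.6,  95. ]))
dial (156, array([510. , 217. , 142.8]), array([488.6, 210.3, 135.3]), array([530.2, 225.5, 148.4]))
shutter (441, array([512.4, 178.1, 100.5]), array([487.3, 137.9,  96.6]), array([538. , 219.1, 109.6]))[ WARN:0@0.168] global loadsave.cpp:1063 imwrite_ Unsupported depth image for selected encoder is fallbacked to CV_8U.
<stdin>:15: RuntimeWarning: Mean of empty slice.
  ret = um.true_divide(
Traceback (most recent call last):
ValueError: zero-size array to reduction operation minimum which has no identity
```

View pics/c0.png

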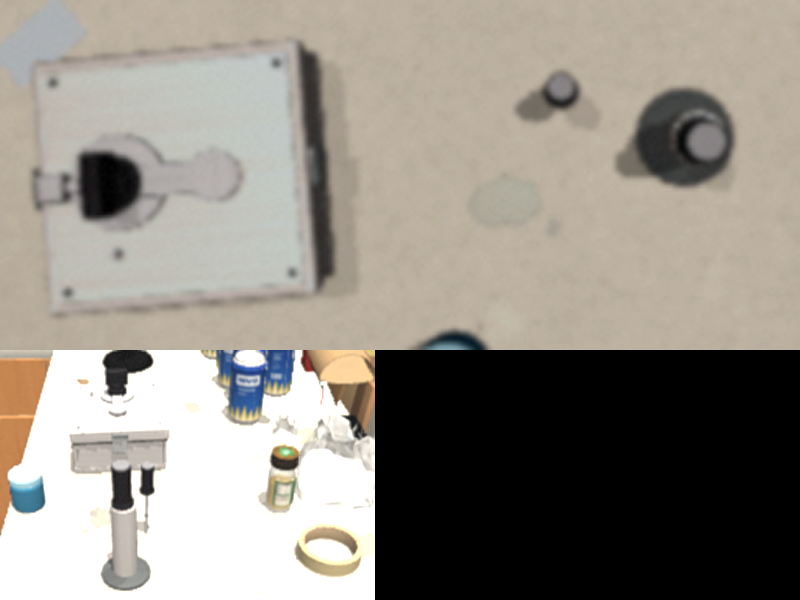

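The crop confirms it. The probe on the right, crop (700,140), is the large one in its grey tube with the round foot. The small decoy is at crop (560,88). The dial bar is at crop (100-135,185), running along x, and the shutter points to -y, so it is closed.

```bash
python3 - <<'E'
from h import *
P=np.load('pics/P.npy');H=P[...,2];b=load('t0');a=load('s0')
def blob(u0,u1,v0,v1,lo,hi):
    q=P[v0-185:v1-185,u0-100:u1-100].reshape(-1,3); q=q[(q[:,2]>lo)&(q[:,2]<hi)]
    return (len(q),np.median(q,0).round(1),np.percentile(q,3,0).round(1),np.percentile(q,97,0).round(1)) if len(q) else 0
for lo,hi in((178,200),(118,140),(3,20)): print('probe',lo,blob(290,335,205,245,lo,hi))
print('small',blob(258,285,200,225,30,400))
q=P[:,:115][(H[:,:115]>87)&(H[:,:115]<93)][:,:2].astype(np.float32); print('lid rect',cv2.minAreaRect(q))
# lid corners from image crop, scale .3
for u,v in((34,63),(300,40),(320,292),(53,313)): print(world(b,105+u*.3,185+v*.3,z=90).round(1))
print('screws',[world(b,105+u*.3,185+v*.3,z=90).round(1)[:2] for u,v in((53,82),(276,62),(292,272),(68,292))])
print('shutter end',world(b,105+215*.3,185+174*.3,z=100), 'disc',world(b,105+128*.3,185+181*.3,z=105))
print('cap',world(b,105+706*.3,185+140*.3,z=188),'foot',world(b,105+685*.3,185+137*.3,z=5))
print('side cap top',world(a,258,206,z=188),'side foot',world(a,261,272,z=5))
print('cam pos', [ (-cv2.Rodrigues(np.array(c['rvec']))[0].T@np.array(c['tvec'])).round() for c in (a,b)])
E
```

```text
probe 178 (132, array([ 530.6, -162.6,  187.3]), array([ 519.9, -174.4,  181.7]), array([ 541.4, -151.4,  189.7]))
probe 118 (82, array([ 535.6, -154.9,  128.4]), array([ 514.1, -173. ,  120.7]), array([ 548. , -147. ,  138.1]))
probe 3 (452, array([ 534.2, -155.2,    7.3]), array([ 498.5, -201. ,    3.3]), array([ 566. , -130.4,   12.1]))
small (88, array([564.3, -77. , 127.6]), array([554.6, -85.8,  84.8]), array([573. , -65.9, 130.8]))
lid rect ((512.068603515625, 183.4310302734375), (169.40994262695312, 179.58718872070312), 3.8385543823242188)
[588.4 276.3  90. ]
[600.2  97.9  90. ]
[432.8  86.7  90. ]
[422.1 264.4  90. ]
screws [array([575.4, 263.6]), array([585.8, 114.2]), array([446.3, 105.1]), array([435.8, 254.3])]
shutter end [512.40087275 152.7741228  100.        ] disc [509.07117475 208.43781046 105.        ]
cap [ 529.67234551 -162.12980017  188.        ] foot [ 529.75786893 -163.17769686    5.        ]
side cap top [ 531.42145981 -173.99035163  188.        ] side foot [ 531.7486818  -165.37137542    5.        ]
cam pos [array([ 562., -826.,  621.]), array([540., -94., 953.])]
```

```bash
python3 - <<'E'
from h import *
import rig
print({k:v for k,v in vars(rig).items() if k[0]!='_' and isinstance(v,(int,float,list,dict,str))}, [k for k in dir(rig) if k[0]!='_'])
P=np.load('pics/P.npy');H=P[...,2]
print('latch/roller heights row v=240,u=110..150',H[55,10:50].round())
E
cat >> h.py <<'E'
from scipy.spatial.transform import Rotation as Ro
def plan(x,y,z,th=None):
    "shift (tool axes, mm) and turn (in 6 deg units) from the measured pose to TCP x,y,z, tool x heading th, tool down"
    s=sense(); q=s['ee_rot']; R=Ro.from_quat([q[1],q[2],q[3],q[0]]).as_matrix()
    h=np.arctan2(R[1,0],R[0,0]); th=h if th is None else th
    T=np.array([[np.cos(th),np.sin(th),0],[np.sin(th),-np.cos(th),0],[0,0,-1]])
    d=np.array([x,y,z])-s['eef_pos']
    print('t',round(s['time_s'],2),'pos',s['eef_pos'].round(1),'head',round(h,4),'shift tool now',(R.T@d).round(1),'after turn',(T.T@d).round(1),'turn/6deg',(np.degrees(Ro.from_matrix(R.T@T).as_rotvec())/6).round(2),'F',s['force'].round(1),'w',round(s['grip_width'],3),'j',s['joints'].round(2))
E
python3 -c "
from h import *
plan(509.5,217.5,230,3.2086)"
```

```text
{'grip_depth': 18.700000000000003} ['PlanningError', 'capture', 'finish_job', 'grip_depth', 'sense']
latch/roller heights row v=240,u=110..150 [  2.   2.   1.   4.   1.   0. 106. 109. 108. 108. 107. 108. 107. 105.
 107. 108. 108. 107. 108. 144. 146. 145. 144. 144. 144. 145. 137. 133.
 126. 122. 117. 117. 116. 114. 108. 107. 107. 104.  99. 102.]
t 0.1 pos [ 161.5 -499.3  230.8] head 0.3129 shift tool now [ 551.7 -574.9    1.6] after turn [-395.2  691.9    0.8] turn/6deg [ 0.000e+00 -2.000e-02 -2.765e+01] F [-0.1  0.1 -0.2] w 0.998 j [-1.48  0.31  1.5  -0.    1.33 -0.22]
```

Call:
servo_tool --commands '[[-1,[0.0276,-0.0287,0],[0,0,0]],[-1,[0.0276,-0.0287,0],[0,0,0]],[-1,[0.0276,-0.0287,0],[0,0,0]],[-1,[0.0276,-0.0287,0],[0,0,0]],[-1,[0.0276,-0.0287,0],[0,0,0]],[-1,[0.0276,-0.0287,0],[0,0,0]],[-1,[0.0276,-0.0287,0],[0,0,0]],[-1,[0.0276,-0.0287,0],[0,0,0]],[-1,[0.0276,-0.0287,0],[0,0,0]],[-1,[0.0276,-0.0287,0],[0,0,0]]]'

```text
time_s: 0.93
eef_pos: [336.1, -139.6, 231.3]
ee_rot: [0.0, 0.988, 0.156, 0.0]
force: [1.1, 0.1, 0.7]
grip_width: 0.998
grip_force: 0.0
```

Call:
servo_tool --commands '[[-1,[0.0276,-0.0287,0],[0,0,0]],[-1,[0.0276,-0.0287,0],[0,0,0]],[-1,[0.0276,-0.0287,0],[0,0,0]],[-1,[0.0276,-0.0287,0],[0,0,0]],[-1,[0.0276,-0.0287,0],[0,0,0]],[-1,[0.0276,-0.0287,0],[0,0,0]],[-1,[0.0276,-0.0287,0],[0,0,0]],[-1,[0.0276,-0.0287,0],[0,0,0]],[-1,[0.0276,-0.0287,0],[0,0,0]],[-1,[0.0276,-0.0287,0],[0,0,0]]]'

```text
time_s: 1.77
eef_pos: [510.4, 218.6, 230.9]
ee_rot: [0.0, 0.988, 0.156, -0.0]
force: [0.9, -0.2, 0.6]
grip_width: 1.0
grip_force: 0.0
```

Call:
servo_tool --commands '[[-1,[0,0,0],[0,0,-1]],[-1,[0,0,0],[0,0,-1]],[-1,[0,0,0],[0,0,-1]],[-1,[0,0,0],[0,0,-1]],[-1,[0,0,0],[0,0,-1]],[-1,[0,0,0],[0,0,-1]],[-1,[0,0,0],[0,0,-1]],[-1,[0,0,0],[0,0,-1]],[-1,[0,0,0],[0,0,-1]],[-1,[0,0,0],[0,0,-1]]]'

```text
time_s: 2.6
eef_pos: [510.0, 216.4, 230.9]
ee_rot: [-0.0, 0.776, 0.631, -0.0]
force: [0.0, 0.3, -0.6]
grip_width: 0.996
grip_force: 0.0
```

Call:
servo_tool --commands '[[-1,[0,0,0],[0,0,-1]],[-1,[0,0,0],[0,0,-1]],[-1,[0,0,0],[0,0,-1]],[-1,[0,0,0],[0,0,-1]],[-1,[0,0,0],[0,0,-1]],[-1,[0,0,0],[0,0,-1]],[-1,[0,0,0],[0,0,-1]],[-1,[0,0,0],[0,0,-1]],[-1,[0,0,0],[0,0,-1]],[-1,[0,0,0],[0,0,-1]]]'

```text
time_s: 3.43
eef_pos: [510.0, 216.4, 230.9]
ee_rot: [-0.0, 0.357, 0.934, -0.0]
force: [-0.7, -0.4, -0.6]
grip_width: 1.001
grip_force: 0.0
```

Call:
servo_tool --commands '[[-1,[0,0,0],[0,0,-1]],[-1,[0,0,0],[0,0,-1]],[-1,[0,0,0],[0,0,-1]],[-1,[0,0,0],[0,0,-1]],[-1,[0,0,0],[0,0,-1]],[-1,[0,0,0],[0,0,-1]],[-1,[0,0,0],[0,0,-1]],[-1,[0,0,0],[0,0,-0.65]],[-1,[0,0,0],[0,0,0]],[-1,[0,0,0],[0,0,0]]]'

```text
time_s: 4.27
eef_pos: [510.0, 216.5, 231.0]
ee_rot: [-0.0, -0.032, 0.999, -0.0]
force: [0.4, 0.1, -0.0]
grip_width: 1.001
grip_force: 0.0
```

```bash
python3 -c "
from h import *
plan(509.5,217.5,116,3.2086)"
```

```text
t 4.27 pos [510.  216.5 231. ] head -3.0771 shift tool now [  0.4   1.1 115. ] after turn [  0.4   1.1 115. ] turn/6deg [-0.   -0.01 -0.02] F [ 0.4  0.1 -0. ] w 1.001 j [ 0.19  0.38  1.41 -0.    1.36 -1.45]
```

Call:
servo_tool --commands '[[-1,[0,0.001,0.029],[0,0,0]],[-1,[0,0,0.029],[0,0,0]],[-1,[0,0,0.029],[0,0,0]],[-1,[0,0,0.028],[0,0,0]],[-1,[0,0,0],[0,0,0]],[0.5,[0,0,0],[0,0,0]],[0.5,[0,0,0],[0,0,0]],[0.5,[0,0,0],[0,0,0]],[0.5,[0,0,0],[0,0,0]]]' --squeeze 40

```text
time_s: 5.02
eef_pos: [510.8, 217.6, 117.9]
ee_rot: [0.001, -0.033, 0.999, 0.0]
force: [-0.3, -0.2, -1.0]
grip_width: 0.452
grip_force: 0.0
```

Call:
servo_tool --commands '[[1,[0,0,0],[0,0,0]],[1,[0,0,0],[0,0,0]],[1,[0,0,0],[0,0,0]],[1,[0,0,0],[0,0,0]],[1,[0,0,0],[0,0,0]]]'

```text
time_s: 5.43
eef_pos: [510.3, 219.4, 117.5]
ee_rot: [0.001, -0.033, 0.999, 0.002]
force: [-1.7, 10.7, 4.5]
grip_width: 0.154
grip_force: 43.9
```

```bash
python3 -c "
from h import *
plan(509.5,217.5,116,3.2086);print(sense()['grip_force'],sense()['wrist_torque'])"
```

```text
t 5.43 pos [510.3 219.4 117.5] head -3.0749 shift tool now [ 0.9 -1.8  1.5] after turn [ 0.9 -1.8  1.5] turn/6deg [ 0.03  0.02 -0.  ] F [-1.7 10.7  4.5] w 0.154 j [ 0.19  0.49  1.55  0.    1.09 -1.45]
43.898136759507906 [ 1.56040441  0.27258521 -0.05937141]
```

Call:
servo_tool --commands '[[1,[0,0.002,0],[0,0,0]],[1,[0,0,0],[0,0,0.4]],[1,[0,0,0],[0,0,0.6]],[1,[0,0,0],[0,0,0.7]],[1,[0,0,0],[0,0,0.7]],[1,[0,0,0],[0,0,0.7]],[1,[0,0,0],[0,0,0.7]],[1,[0,0,0],[0,0,0.7]],[1,[0,0,0],[0,0,0.7]],[1,[0,0,0],[0,0,0.7]]]'

```text
time_s: 6.27
eef_pos: [509.8, 218.7, 117.5]
ee_rot: [0.0, 0.273, 0.962, -0.001]
force: [-4.7, -5.3, 8.7]
grip_width: 0.153
grip_force: 44.6
```

Call:
servo_tool --commands '[[1,[0,0,0],[0,0,0.7]],[1,[0,0,0],[0,0,0.7]],[1,[0,0,0],[0,0,0.7]],[1,[0,0,0],[0,0,0.7]],[1,[0,0,0],[0,0,0.7]],[1,[0,0,0],[0,0,0.7]],[1,[0,0,0],[0,0,0.7]],[1,[0,0,0],[0,0,0.7]],[1,[0,0,0],[0,0,0]],[1,[0,0,0],[0,0,0]]]'

```text
time_s: 7.1
eef_pos: [509.2, 218.2, 117.5]
ee_rot: [-0.0, 0.539, 0.843, -0.002]
force: [-8.4, -8.3, 11.9]
grip_width: 0.157
grip_force: 45.0
```

```bash
python3 -c "
from h import *
plan(509.5,219.5,116,3.2086-1.4);print(sense()['grip_force'],sense()['wrist_torque'])"
```

```text
t 7.1 pos [509.2 218.2 117.5] head 2.0039 shift tool now [1.  0.8 1.5] after turn [1.1 0.6 1.5] turn/6deg [-0.03  0.02  1.86] F [-8.4 -8.3 11.9] w 0.157 j [ 0.19  0.49  1.55 -0.    1.1  -0.24]
45.00738322734833 [-1.60391058  1.70174282  0.02481536]
```

Call:
servo_tool --commands '[[1,[0,0,0],[0,0,0.5]],[1,[0,0,0],[0,0,0.5]],[1,[0,0,0],[0,0,0.5]],[1,[0,0,0],[0,0,0.4]],[1,[0,0,0],[0,0,0]],[1,[0,0,0],[0,0,0]]]'

```text
time_s: 7.6
eef_pos: [508.9, 218.3, 117.4]
ee_rot: [-0.0, 0.62, 0.785, -0.002]
force: [-9.9, -10.2, 11.5]
grip_width: 0.153
grip_force: 45.3
```

```bash
python3 -c "
from h import *
plan(509.5,219.5,116,3.2086-1.4);print(sense()['grip_force'],sense()['wrist_torque'])"
```

```text
t 7.6 pos [508.9 218.3 117.4] head 1.8052 shift tool now [1.1 0.8 1.4] after turn [1.1 0.8 1.4] turn/6deg [-0.03  0.02 -0.03] F [ -9.9 -10.2  11.5] w 0.153 j [ 0.19  0.49  1.55 -0.    1.1  -0.04]
45.34990816377103 [-1.52676125  1.73532921 -0.02248858]
```

Call:
servo_tool --commands '[[1,[0,0,0],[0,0,0.3]],[1,[0,0,0],[0,0,0.3]],[1,[0,0,0],[0,0,0.3]],[1,[0,0,0],[0,0,0]],[1,[0,0,0],[0,0,0]]]'

```text
time_s: 8.02
eef_pos: [509.0, 218.4, 117.5]
ee_rot: [0.001, 0.654, 0.757, -0.002]
force: [-8.6, -9.4, 13.0]
grip_width: 0.155
grip_force: 85.4
```

```bash
python3 -c "
from h import *
plan(509.5,219.5,116,3.2086-1.4);print(sense()['grip_force'],sense()['wrist_torque'])
snap('top','t1')"
```

```text
t 8.02 pos [509.  218.4 117.5] head 1.7164 shift tool now [1.1 0.7 1.5] after turn [1.  0.8 1.5] turn/6deg [-0.02  0.03 -0.88] F [-8.6 -9.4 13. ] w 0.155 j [ 0.2   0.49  1.55 -0.    1.1   0.05]
85.44790910714966 [-1.2666542   1.62299676  2.43204591]
```

Call:
servo_tool --commands '[[1,[0,0,0],[0,0,-0.5]],[0,[0,0,0],[0,0,0]],[-0.5,[0,0,0],[0,0,0]],[-1,[0,0,0],[0,0,0]],[-1,[0,0,0],[0,0,0]],[-1,[0,0,0],[0,0,0]]]'

```text
time_s: 8.57
eef_pos: [510.0, 219.5, 116.3]
ee_rot: [-0.0, 0.636, 0.772, 0.0]
force: [-0.7, 0.0, -0.3]
grip_width: 0.856
grip_force: 0.0
```

Call:
servo_tool --commands '[[-1,[0,0,0],[0,0,0]],[-1,[0,0,-0.04],[0,0,0]],[-1,[0,0,-0.04],[0,0,0]],[-1,[0,0,-0.04],[0,0,0]],[-1,[0,0,0],[0,0,0]]]'

```text
time_s: 8.98
eef_pos: [512.3, 220.1, 244.2]
ee_rot: [0.004, 0.636, 0.772, 0.005]
force: [-0.4, 0.4, 0.7]
grip_width: 0.997
grip_force: 0.0
```

```bash
python3 -c "
from h import *
plan(530,-163,230)"
```

```text
t 8.98 pos [512.3 220.1 244.2] head 1.7632 shift tool now [-379.4  -56.1   13.4] after turn [-379.4  -55.9   14.2] turn/6deg [ 0.13 -0.   -0.  ] F [-0.4  0.4  0.7] w 0.997 j [0.2  0.37 1.39 0.   1.37 0.  ]
```

Call:
servo_tool --commands '[[-1,[-0.0379,-0.0056,0],[0,0,0]],[-1,[-0.0379,-0.0056,0],[0,0,0]],[-1,[-0.0379,-0.0056,0],[0,0,0]],[-1,[-0.0379,-0.0056,0],[0,0,0]],[-1,[-0.0379,-0.0056,0],[0,0,0]],[-1,[-0.0379,-0.0056,0],[0,0,0]],[-1,[-0.0379,-0.0056,0],[0,0,0]],[-1,[-0.0379,-0.0056,0],[0,0,0]],[-1,[-0.0379,-0.0056,0],[0,0,0]],[-1,[-0.0379,-0.0056,0],[0,0,0]]]'

```text
time_s: 9.82
eef_pos: [527.2, -165.2, 236.2]
ee_rot: [0.0, 0.636, 0.772, 0.0]
force: [1.4, -0.2, -1.2]
grip_width: 1.001
grip_force: 0.0
```

Call:
servo_tool --commands '[[-1,[0,0,0],[0,0,0]],[-1,[0,0,0],[0,0,0]],[-1,[0,0,0],[0,0,0]]]'

```text
time_s: 10.07
eef_pos: [527.4, -162.8, 236.1]
ee_rot: [-0.0, 0.636, 0.772, 0.0]
force: [-0.3, 0.2, -0.5]
grip_width: 1.004
grip_force: 0.0
```

```bash
python3 - <<'E'
from h import *
plan(530,-163,140)
c=snap('top','t2');a=snap('side','s2')
A=cv2.resize(c['pixels'][185:290,105:345],(800,350),interpolation=cv2.INTER_CUBIC)
B=cv2.resize(a['pixels'][130:290,180:380],(312,250),interpolation=cv2.INTER_CUBIC)
o=np.zeros((600,800,3));o[:350]=A*1.5;o[350:,:312]=B
cv2.imwrite('pics/c2.png',np.clip(o[:,:,::-1],0,255).astype(np.uint8))
E
```

```text
t 10.07 pos [ 527.4 -162.8  236.1] head 1.763 shift tool now [-0.7  2.6 96.1] after turn [-0.7  2.6 96.1] turn/6deg [-0.   -0.01  0.  ] F [-0.3  0.2 -0.5] w 1.004 j [-0.51  0.37  1.41  0.    1.37 -0.7 ]
```

View pics/c2.png

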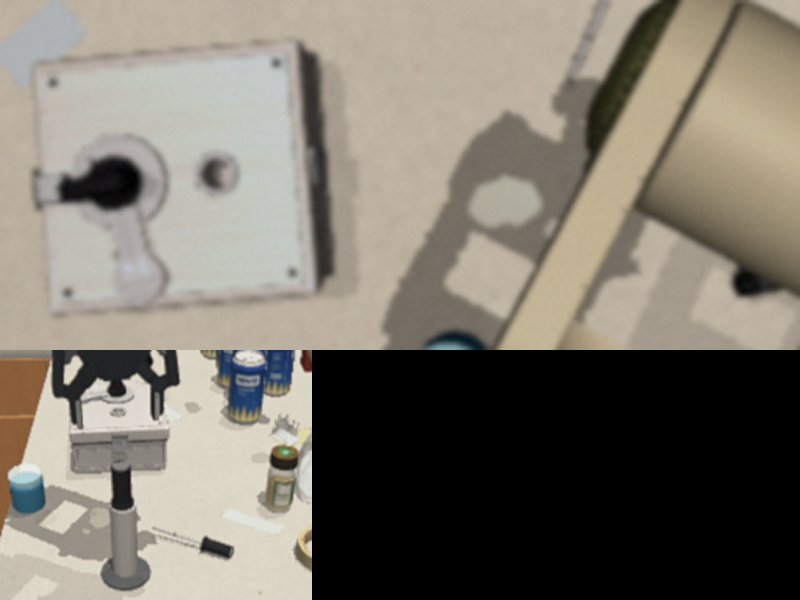

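The top crop shows the dial open, with the arm pointing to -x and the port clear at crop (218,173). The thin look-alike, which stood loose, is now lying down at side crop (190,540), out of my path. I'll grasp the probe now.

```bash
python3 - <<'E'
from h import *
c=load('t2');a=load('s2')
g=cv2.cvtColor(c['pixels'],cv2.COLOR_RGB2GRAY).astype(float)
for f in (218,173),:
    print('port',world(c,105+f[0]*.3,185+f[1]*.3,z=95))
print('end of arm',world(c,105+140*.3,185+282*.3,z=100))
t=load('t1'); print(np.abs(load('t0')['pixels'][205:218,268:278].astype(int)-t['pixels'][205:218,268:278]).mean())
# decoy lying place, side crop scale .64
for u,v in((155,532),(232,552)): print(world(a,180+u*.64,130+(v-350)*.64,z=8).round())
# handle edges in side view
for v in (215,222): print(a['pixels'][v,245:275].sum(1))
print(proj(a,(530,-163,170)))
E
```

```text
port [512.8632588  152.22539815  95.        ]
end of arm [442.65396282 202.7987025  100.        ]
44.97179487179487
[574. -80.   8.]
[ 687. -129.    8.]
[630 630 631 630 628 622 421 193  88  82  79  85  95  93  84  89  82  66
 188 521 628 640 636 635 636 633 630 629 629 633]
[633 631 629 630 632 633 536 291 108  77  84  82  97  91  93  83  84  74
 143 405 604 631 628 630 630 631 631 630 629 630]
[257.72862065 210.45249876]
```

Call:
servo_tool --commands '[[-1,[0,0.0025,0.024],[0,0,0]],[-1,[0,0,0.024],[0,0,0]],[-1,[0,0,0.024],[0,0,0]],[-1,[0,0,0.024],[0,0,0]],[-1,[0,0,0],[0,0,0]],[-1,[0,0,0],[0,0,0]]]'

```text
time_s: 10.67
eef_pos: [529.8, -161.8, 140.3]
ee_rot: [-0.001, 0.635, 0.772, -0.0]
force: [-1.3, 0.1, 0.8]
grip_width: 0.997
grip_force: 0.0
```

Call:
servo_tool --commands '[[0,[0,0,0],[0,0,0]],[0.2,[0,0,0],[0,0,0]],[0.3,[0,0,0],[0,0,0]],[0.5,[0,0,0],[0,0,0]],[1,[0,0,0],[0,0,0]],[1,[0,0,0],[0,0,0]],[1,[0,0,0],[0,0,0]],[1,[0,0,0],[0,0,0]]]' --squeeze 40

```text
time_s: 11.33
eef_pos: [530.0, -162.9, 141.0]
ee_rot: [0.0, 0.636, 0.772, 0.0]
force: [-2.3, 0.9, 6.1]
grip_width: 0.29
grip_force: 39.1
```

```bash
python3 - <<'E'
from h import *
plan(530,-163,140);print(sense()['grip_force'])
E
```

```text
t 11.33 pos [ 530.  -162.9  141. ] head 1.7631 shift tool now [-0.1 -0.1  1. ] after turn [-0.1 -0.1  1. ] turn/6deg [0.01 0.01 0.  ] F [-2.3  0.9  6.1] w 0.29 j [-0.51  0.46  1.53 -0.    1.15 -0.7 ]
39.114870429039
```

Call:
servo_tool --commands '[[1,[0,0,-0.01],[0,0,0]],[1,[0,0,-0.018],[0,0,0]],[1,[0,0,-0.018],[0,0,0]],[1,[0,0,-0.018],[0,0,0]],[1,[0,0,-0.018],[0,0,0]],[1,[0,0,-0.018],[0,0,0]],[1,[0,0,-0.018],[0,0,0]],[1,[0,0,-0.016],[0,0,0]],[1,[0,0,-0.016],[0,0,0]],[1,[0,0,0],[0,0,0]]]'

```text
time_s: 12.17
eef_pos: [530.5, -163.1, 293.6]
ee_rot: [0.003, 0.636, 0.772, 0.0]
force: [0.1, -0.4, -0.7]
grip_width: 0.293
grip_force: 39.4
```

Call:
servo_tool --commands '[[1,[0,0,0],[0,0,0]],[1,[0,0,0],[0,0,0]]]'

```text
time_s: 12.33
eef_pos: [529.5, -162.6, 289.2]
ee_rot: [-0.001, 0.636, 0.772, -0.0]
force: [-0.0, -0.6, -1.8]
grip_width: 0.293
grip_force: 39.4
```

```bash
python3 - <<'E'
from h import *
plan(513,153,291);print(sense()['grip_force'])
a=snap('side','s3')
E
```

```text
t 12.33 pos [ 529.5 -162.6  289.2] head 1.7631 shift tool now [313.   44.1  -1.5] after turn [313.   44.1  -1.8] turn/6deg [-0.01 -0.01  0.  ] F [-0.  -0.6 -1.8] w 0.293 j [-0.51  0.35  1.3  -0.    1.49 -0.7 ]
39.36366677284241
```

View pics/s3.png

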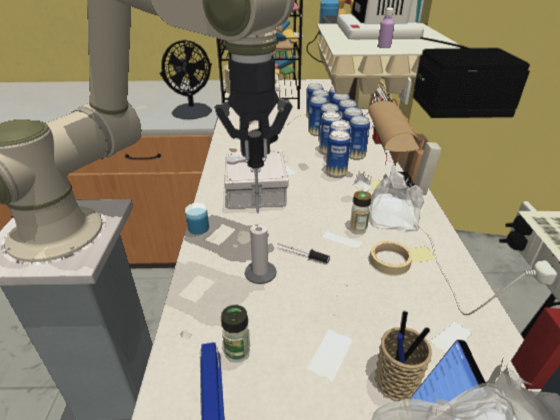

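The probe is held and hangs upright, with its tip at (258,212), clear of the stand. Next I carry it over the port.

Call:
servo_tool --commands '[[1,[0.0083,0.0041,0],[0,0,0]],[1,[0.02,0.004,0],[0,0,0]],[1,[0.03,0.004,0],[0,0,0]],[1,[0.03,0.004,0],[0,0,0]],[1,[0.03,0.004,0],[0,0,0]],[1,[0.03,0.004,0],[0,0,0]],[1,[0.03,0.004,0],[0,0,0]],[1,[0.03,0.004,0],[0,0,0]],[1,[0.03,0.004,0],[0,0,0]],[1,[0.03,0.004,0],[0,0,0]]]'

```text
time_s: 13.22
eef_pos: [517.3, 110.3, 289.7]
ee_rot: [-0.0, 0.636, 0.772, -0.0]
force: [-0.4, -0.8, -2.2]
grip_width: 0.294
grip_force: 39.4
```

Call:
servo_tool --commands '[[1,[0.025,0.004,0],[0,0,0]],[1,[0.015,0,0],[0,0,0]],[1,[0.005,0,0],[0,0,0]],[1,[0,0,0.01],[0,0,0]],[1,[0,0,0.015],[0,0,0]],[1,[0,0,0.015],[0,0,0]],[1,[0,0,0.01],[0,0,0]],[1,[0,0,0],[0,0,0]],[1,[0,0,0],[0,0,0]]]'

```text
time_s: 13.97
eef_pos: [513.3, 152.6, 240.0]
ee_rot: [-0.0, 0.636, 0.771, -0.0]
force: [-0.4, -0.4, -0.9]
grip_width: 0.295
grip_force: 39.4
```

```bash
python3 - <<'E'
from h import *
plan(513,153.5,241)
a=snap('side','s4');c=snap('top','t4')
p=sense()['eef_pos']
for dz in (18.7-143,18.7-93,18.7-33,18.7): print('expected side px',dz,proj(a,p+[0,0,dz]).round(1))
print('port side px',proj(a,(513,153.5,95)),proj(c,(513,153.5,95)))
u,v=proj(a,(513,153.5,140)).astype(int)
A=cv2.resize(a['pixels'][v-40:v+35,u-50:u+50],(800,600),interpolation=cv2.INTER_CUBIC)
print('crop origin',u-50,v-40,'x8')
cv2.imwrite('pics/c4.png',A[:,:,::-1])
E
```

```text
t 13.97 pos [513.3 152.6 240. ] head 1.7623 shift tool now [ 1.  -0.1 -1. ] after turn [ 1.  -0.1 -1. ] turn/6deg [-0.01 -0.    0.  ] F [-0.4 -0.4 -0.9] w 0.295 j [ 0.07  0.33  1.45 -0.    1.36 -0.12]
expected side px -124.3 [255.3 161.4]
expected side px -74.3 [254.6 144.5]
expected side px -14.3 [253.7 123. ]
expected side px 18.7 [253.2 110.5]
port side px [255.38535516 168.40243258] [169.8229686  236.84878194]
crop origin 204 113 x8
```

View pics/c4.png

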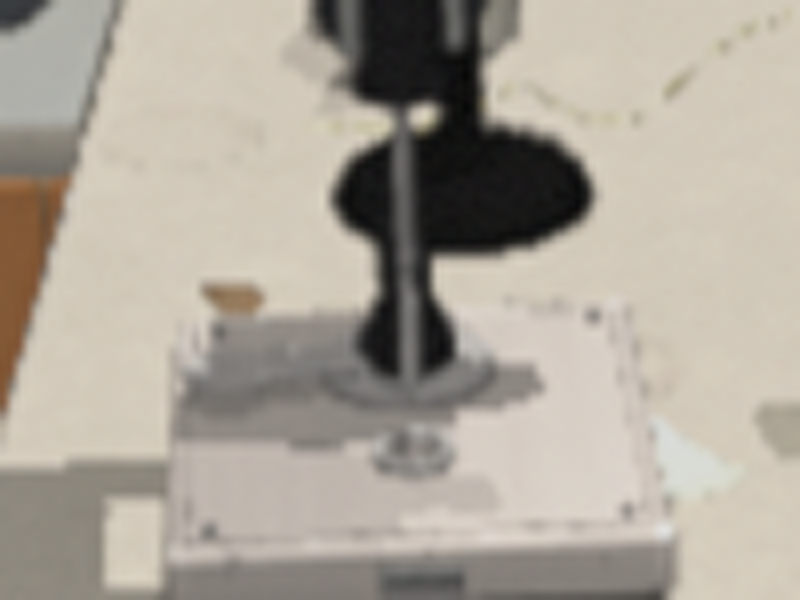

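The stem tip, at crop (412,385), lines up with the port at crop (413,445) and matches its predicted pixel to 0.3 px. Lowering now.

Call:
servo_tool --commands '[[1,[0.0005,0,0.005],[0,0,0]],[1,[0,0,0.008],[0,0,0]],[1,[0,0,0.008],[0,0,0]],[1,[0,0,0.008],[0,0,0]],[1,[0,0,0.008],[0,0,0]],[1,[0,0,0.008],[0,0,0]],[1,[0,0,0.007],[0,0,0]],[1,[0,0,0.004],[0,0,0]],[1,[0,0,0],[0,0,0]],[1,[0,0,0],[0,0,0]]]'

```text
time_s: 14.9
eef_pos: [513.2, 153.7, 184.3]
ee_rot: [-0.0, 0.636, 0.772, 0.0]
force: [0.8, -0.5, -0.9]
grip_width: 0.296
grip_force: 39.4
```

```bash
python3 - <<'E'
from h import *
plan(513,153,171)
a=snap('side','s5')
p=sense()['eef_pos']
for dz in (18.7-143,50-126,50-124.3,110-126,110-124.3): print('px',dz,proj(a,p+[0,0,dz]).round(1))
print('port',proj(a,(513,153,95)))
A=cv2.resize(a['pixels'][135:180,225:285],(800,600),interpolation=cv2.INTER_CUBIC)
cv2.imwrite('pics/c5.png',A[:,:,::-1])
E
```

```text
t 14.9 pos [513.2 153.7 184.3] head 1.7632 shift tool now [-0.6 -0.4 13.3] after turn [-0.6 -0.4 13.3] turn/6deg [-0. -0.  0.] F [ 0.8 -0.5 -0.9] w 0.296 j [ 0.07  0.38  1.54  0.    1.23 -0.12]
px -124.3 [256.  179.3]
px -76 [255.3 164. ]
px -74.3 [255.3 163.4]
px -16 [254.5 143.8]
px -14.299999999999997 [254.5 143.2]
port [255.37991098 168.48895863]
```

View pics/c5.png

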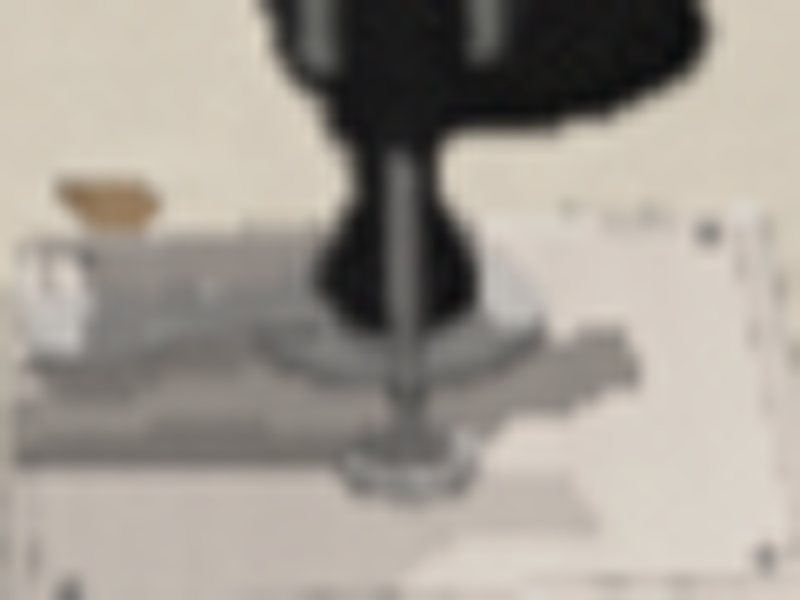

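The stem enters the middle of the port. The ring is at crop (408,385), row 163.9, which matches the 126 mm TCP-to-tip distance measured at the grasp, so 13.3 mm remain.

Call:
servo_tool --commands '[[1,[-0.0004,-0.0003,0.004],[0,0,0]],[1,[0,0,0.004],[0,0,0]],[1,[0,0,0.003],[0,0,0]],[1,[0,0,0.0023],[0,0,0]],[1,[0,0,0],[0,0,0]],[1,[0,0,0],[0,0,0]],[1,[0,0,0],[0,0,0]],[1,[0,0,0],[0,0,0]]]'

```text
time_s: 15.62
eef_pos: [513.0, 153.2, 171.2]
ee_rot: [0.0, 0.636, 0.772, 0.0]
force: [-0.9, 0.3, -1.7]
grip_width: 0.289
grip_force: 39.4
```

```bash
python3 - <<'E'
from h import *
plan(513,153,171)
a=snap('side','s6');c=snap('top','t6')
A=cv2.resize(a['pixels'][135:180,225:285],(800,600),interpolation=cv2.INTER_CUBIC)
cv2.imwrite('pics/c6.png',A[:,:,::-1])
E
```

```text
t 15.62 pos [513.  153.2 171.2] head 1.7632 shift tool now [-0.2 -0.1  0.2] after turn [-0.2 -0.1  0.2] turn/6deg [0. 0. 0.] F [-0.9  0.3 -1.7] w 0.289 j [ 0.07  0.39  1.55 -0.    1.2  -0.12]
```

View pics/c6.png

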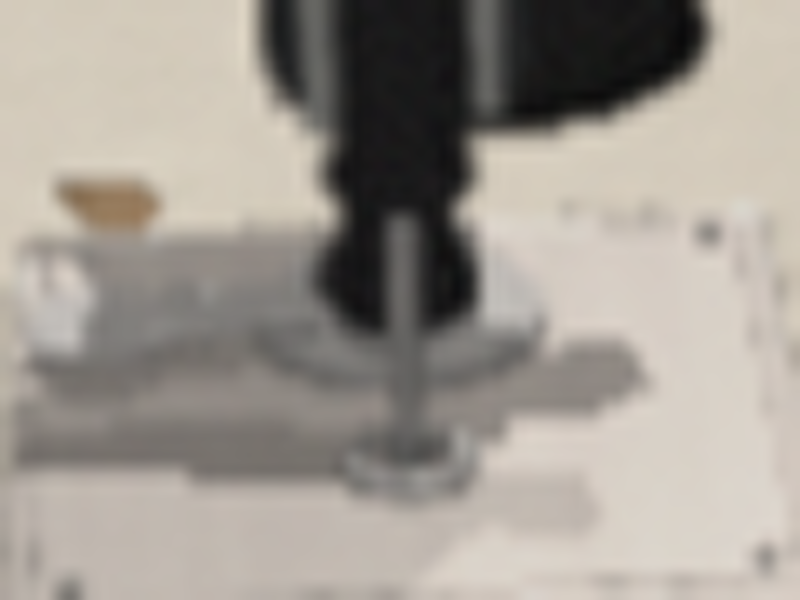

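The ring is level with the rim at crop (405,455) and the rim's centre is near x = 410, so I nudge 0.7 mm toward +x. There is no contact force.

Call:
servo_tool --commands '[[1,[0,0.0007,0],[0,0,0]],[1,[0,0,0],[0,0,0]],[1,[0,0,0],[0,0,0]],[1,[0,0,0],[0,0,0]],[1,[0,0,0],[0,0,0]],[1,[0,0,0],[0,0,0]]]'

```text
time_s: 16.22
eef_pos: [513.6, 153.3, 171.0]
ee_rot: [0.0, 0.636, 0.772, 0.0]
force: [-0.6, 0.7, -1.4]
grip_width: 0.298
grip_force: 39.4
```

```bash
python3 - <<'E'
from h import *
plan(513.5,153,171)
print(finish_job())
E
```

```text
t 16.22 pos [513.6 153.3 171. ] head 1.7632 shift tool now [-0.3 -0.2  0. ] after turn [-0.3 -0.2  0. ] turn/6deg [0. 0. 0.] F [-0.6  0.7 -1.4] w 0.298 j [ 0.07  0.39  1.55 -0.    1.2  -0.12]
the job is handed in; nothing more can be done
None
```

I handed the job in at 16.2 s, with the dial turned to its open stop and the probe held upright and centred in the port, its ring level with the rim and no contact force felt; I never moved near the jars, but the small look-alike probe fell over during the run (cause not checked) and was lying on the worktop when last seen.

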